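Tip a strip carton into the label reader

ROBOT

A 7-joint arm with a two-finger parallel gripper is mounted at the origin on the work surface. World frame = base frame: x ahead of the robot, y to its left, z up, the work surface at z = 0. Lengths are in m, angles in rad, forces in N, time in s.
With the tool pointing down it reaches from about 0.425 to 0.925 m from the base axis. Payload 6.8 kg.
Tool frame: the origin (TCP) lies at the very end of the fingers, on their centre line; the grasp point (between the pads) lies 19 mm behind it; z points along the fingers, y is the line along which they close (so a half turn about z gives the same grasp; the last joint's range is limited). The gripper opens to 85 mm and grips with 20 to 120 N. Pads are 22 mm wide; open, the fingers measure 114 mm over their backs; the gripper's body (76 mm by 85 mm) begins 54 mm behind the grasp point. The pads swing forward as they close: fully open they stand 13 mm farther back than shut.
Start: joints at [1.082, 0.477, 0.022, 1.555, -0.011, 1.109, -0.083], TCP at [0.251, -0.627, 0.231] pointing down, gripper open.
Joint ranges: [-2.96, 2.96], [-0.34, 2.1], [-1.41, 1.46], [0.24, 2.44], [-1.37, 4.51], [0.17, 1.92], [-2.96, 2.96]. Speed limits (rad/s): [2.39, 2.39, 3.14, 3.14, 3.14, 3.14, 3.14].

INTERFACE

Orientations are given as a rotation vector (axis times angle).
In Python, from bench import r gives the robot as it stands. The module is installed in compiled form; this text tells all that it offers.
- The arm moves only by the tool servo_tool, never from a script. Its argument "commands" is a list of rows, each a list of 7 numbers: the turn, a rotation vector about the world's x, y, z in degrees, then the shift along the world's x, y, z in mm, then the closure, from 0 (fully open) to 1 (shut). A call has 1 to 5 rows; each row is the pose to reach, as a shift and turn from the pose commanded when the call began; what a row does not reach only later rows make up. A row lasts 1/12 s, in which the tool goes at most 41.7 mm and 7.16 degrees, less where a joint would pass 70% of its speed; a pose out of reach is approached as far as the arm can. A call with a gripper value outside its range is refused whole. The fingers move at their own pace and stop on an object; "force" is the grip in N (left out, the last holds). Time passes only in rows, so rows that repeat a pose let the fingers close. It gives the time, the measured TCP pose, the force, the opening and the grip force at its end, in the units of the state.
- r.get_obs(): the state, without advancing time (a new reading comes with each control period).
- r.grab_frame(name): name is "scene" or "top" or "wrist"; returns (picture, depth): 480x640x3 uint8, blue, green, red; 480x640 float32, m along the optical axis (not along the pixel's ray), 0 where there is no reading.
- r.camera_info(name): a dict with "vertical_fov" (degrees; the focal length in pixels is half the picture's height over the tangent of half this angle, whatever the lens; pixels are square), "cx", "cy" (the principal point, pixels), "cam_to_world" (4x4, takes a point from camera to world coordinates); the wrist camera has in their place "T_tool_cam" (4x4, takes a point from camera to tool coordinates, whose origin is the TCP and whose axes are the flange's). Camera axes: x right, y up, looking along -z (the intrinsics and any distortion apply to the point x, -y, -z); pixel columns grow to the right and rows downward; lengths in m; the calibration is good to about 2 mm. A picture is of the moment at which its call begins: read the wrist's pose just before it. camera_info takes no time and is no camera call.
- r.hand_in(): hands the job in; it is judged then, once.
The state is a dict: "clock": time; "joints": joint angles; "qvel": joint speeds; "tau": joint torques, N m; "tcp_pos": TCP position; "orientation": TCP orientation; "contact_force": force on the tool from outside, world axes, zero at the start; "moment": the same for the moment, N m; "grip_width": finger opening in m; "gripper_force": force on a finger pad.
Only numpy, scipy, OpenCV 4.12 (cv2) and the standard library are available. Lean on these libraries where they do the work, as an engineer would, in place of code of your own. Each camera call takes 0.05 s, during which the arm holds its last target. There are 200 camera calls.

TASK

The tall carton of test strips stands on end at the open end of the label reader. With the fingertips, tip it over towards the reader's head so that it lies flat between the two low rails with its labelled broad face up, then push it along on its back until its top end is fully home and square against the stop. Only push it: do not pick it up or carry it, and leave the things around it standing where they are.

Things in the scene. Friction and masses are not known exactly. Their poses are not given: they have to be found in the camera images.
- bay: Label reader, fixed: steel base plate 370 x 148 mm, 4 mm thick, with two low grey rails, an end stop and a white reader head behind it. Origin on the desk; +x along the rails from the open end (nearer the robot) to the stop, z up. Plate x -170 to +200 mm. Rails x -170 to +140 mm, tops 24 mm above the desk, inner faces at y = -62 and +62 mm. Head (x 150 to 200 mm) 89 mm tall.
- bay_stop (a point): Foot of the end stop's face: middle of its width, on the plate's top (x = +140 mm in the reader's frame, 4 mm above the desk). Axes as the reader's. The stop's top is 44 mm above the desk.
- carton: Tall white carton, rigid, loose, 150 to 310 g: 50 mm deep (x), 90 wide (y), 140 tall (z). Origin: centre of its bottom end; z runs to its top end. It starts upright on the plate between the rails, centre 60 to 100 mm on the open side of the reader's origin, axes within 0.06 rad of the reader's. The labelled broad face (grey panel, bars) is -x, to the open end. Lying as wanted, x points down.
- carton_top (a point): Centre of the carton's top end, 140 mm from its origin along its z. Once the carton is tipped over, this end lies some 30 to 80 mm short of the stop; the carton then lies 50 mm high and slides on the plate with a push of 1 to 5 N on its bottom end.
- carton_mid (a point): Centre of the carton's bulk, 70 mm from its origin along its z. A push on the labelled face well above this point (such as 100 mm up) tips the carton about its far bottom edge without sliding; past about 20 degrees it falls by itself.
- cup_a: Bystander: clear specimen cup with red screw lid, 64 mm diameter, 69 mm tall, standing beside the reader. Origin under its centre. Leave alone.
- cup_b: Bystander: specimen cup like cup_a, beside the reader. Leave alone.
- cup_c: Bystander: specimen cup like cup_a, on the desk to the robot's left. Leave alone.
- canister: Bystander: white strip canister with black cap, 52 mm diameter, 105 mm tall, beside the reader. Origin under its centre. Leave alone.
- small_carton: Bystander: small white carton 40 x 56 x 85 mm tall, standing on the desk beside the reader, not on its plate. Origin under its centre. Leave alone.
- timer: Bystander: flat white bench timer 60 x 70 x 22 mm, on the desk to the robot's right. Origin under its centre. Leave alone.
Not all that is in view belongs to the job. What is shaped like the carton but red is not meant.

How it is judged:
On the way, in this order (a step that is already met when the one before it is completed fails the run):
1. the carton lies flat between the rails, labelled face up, its top end still more than 10 mm short of the stop (angle between carton's own z axis and vertical between 1.48 and 1.66 rad and angle between carton's own x axis and vertical above 3 rad and height (world z) of carton_mid below 0.037 m and y of carton_mid in the frame of bay between -0.02 and 0.02 m and x of carton in the frame of bay above -0.17 m and x of carton_top in the frame of bay_stop below -0.01 m), for 0.2 s.
2. the lying carton is home and square against the stop (angle between carton's own z axis and vertical between 1.48 and 1.66 rad and angle between carton's own x axis and vertical above 3 rad and height (world z) of carton_mid below 0.037 m and y of carton_mid in the frame of bay between -0.02 and 0.02 m and x of carton in the frame of bay above -0.17 m and x of carton_top in the frame of bay_stop above -0.006 m and angle between the z axis of carton and the x axis of bay, either way round below 0.08 rad), for 0.2 s.
At the end, for the whole second after the job is handed in: The carton rests flat on the reader's plate between the rails (within 5 degrees of level), labelled face up, its top end within 6 mm of the stop and square to it within 0.08 rad (about 4.5 degrees), at rest (all of step 2 and linear speed of carton below 0.01 m/s); the robot touches nothing.
It fails at once if the carton is lifted off the plate (its centre more than 90 mm above the desk, or more than 50 mm once it is lying) (height (world z) of carton_mid above 0.09 m or (angle between carton's own z axis and vertical above 1.4 rad and height (world z) of carton_mid above 0.05 m)).
It fails at once if a bystander is moved more than 20 mm or tipped over (distance of any of cup_a, cup_b, cup_c, canister, small_carton, timer from where it was at the start of the episode above 0.02 m or angle between any of cup_a, cup_b, cup_c, canister, small_carton, timer's own z axis and vertical above 0.35 rad).
It also fails if it takes over 40 s, if anything falls off the work surface, if the arm or the gripper's body presses on something with over 40 N, if the wrist force passes 120 N, or if a joint passes its speed limit or range.

## Working session

There is one attempt and no reset: what is moved stays moved. The work goes in short steps, Python scripts to look and compute and a tool call to move; the robot and the scene stay as the last step left them, time stands still between calls to the robot, and variables do not carry over. Pictures are saved under pics/ and viewed, at most 10 in all, crops included, and the job is handed in when it is done.

Besides the shell and the picture viewer there is one more tool, called after "Call:" as name([rows], argument=value, ...), one row to a line, values as JSON. servo_tool: Moves the arm, as the interface text tells. Its arguments: {"type":"object","properties":{"commands":{"type":"array"},"force":{"type":"number"}},"required":["commands"]}

```bash
mkdir -p pics
cat > h.py <<'E'
import numpy as np, cv2
from bench import r
def cloud(name):
    im,d=r.grab_frame(name); c=r.camera_info(name)
    f=240/np.tan(np.radians(c["vertical_fov"])/2)
    v,u=np.mgrid[0:480,0:640]
    P=np.stack([(u-c["cx"])/f*d,-(v-c["cy"])/f*d,-d,np.ones_like(d)],-1)@np.array(c["cam_to_world"]).T
    P=P[...,:3]; P[d==0]=np.nan
    return im,P
E
python3 - <<'E'
from h import *
o=r.get_obs();print(o)
for n in("scene","top"):
    c=r.camera_info(n);print(c)
    im,P=cloud(n);cv2.imwrite(f"pics/{n}0.png",im);np.savez(f"{n}0.npz",im=im,P=P)
print(r.camera_info("wrist"))
E
```

```text
{'clock': 0.0, 'joints': array([ 1.08189856,  0.47777609,  0.02232997,  1.55645651, -0.01150805,
        1.10930983, -0.08312994]), 'qvel': array([ 0.00030941, -0.00030985,  0.00024672, -0.00127267,  0.00059485,
       -0.00201144, -0.00177063]), 'tau': array([-1.24675244e-03, -5.96459699e+01,  1.60714701e+00, -2.81201327e+01,
        1.24574019e-02,  9.35408782e-03,  8.25244172e-06]), 'tcp_pos': array([ 0.25064259, -0.62609613,  0.2303395 ]), 'orientation': array([-3.08309161e+00, -5.94209778e-01,  7.30129060e-04]), 'contact_force': array([-0.34160583, -0.25469561,  0.18177362]), 'moment': array([-0.06420153, -0.0074903 , -0.03882657]), 'gripper_force': 0.0, 'grip_width': 0.08507764192772109}
{'vertical_fov': 50.26060164561377, 'cx': 331.73423343969375, 'cy': 240.35633093979575, 'cam_to_world': array([[ 0.02655689, -0.53844016,  0.84224517,  1.49158882],
       [ 0.99941889, -0.00370923, -0.03388402, -0.01823007],
       [ 0.0213686 ,  0.84265559,  0.53802876,  0.73284847],
       [ 0.        ,  0.        ,  0.        ,  1.        ]])}
{'vertical_fov': 44.51512876712759, 'cx': 322.7621437405215, 'cy': 230.77002780984338, 'cam_to_world': array([[ 0.0155314 ,  0.99269264, -0.11966663,  0.36802889],
       [-0.99967821,  0.013016  , -0.02177308, -0.00580812],
       [-0.0200564 ,  0.11996628,  0.99257535,  1.3963448 ],
       [ 0.        ,  0.        ,  0.        ,  1.        ]])}
{'vertical_fov': 69.46832555188956, 'cx': 318.21839586617733, 'cy': 236.84353711449177, 'T_tool_cam': array([[-1.10501425e-04,  9.58016576e-01,  2.86712797e-01,
         7.22073416e-02],
       [ 9.99999730e-01,  3.14282327e-04, -6.64728906e-04,
         5.11558895e-04],
       [-7.26930076e-04,  2.86712646e-01, -9.58016352e-01,
        -1.42089602e-01],
       [ 0.00000000e+00,  0.00000000e+00,  0.00000000e+00,
         1.00000000e+00]])}
```

View pics/scene0.png

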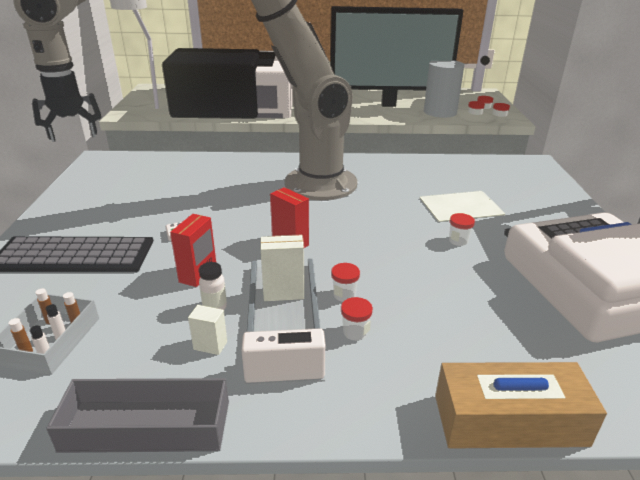

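View pics/top0.png

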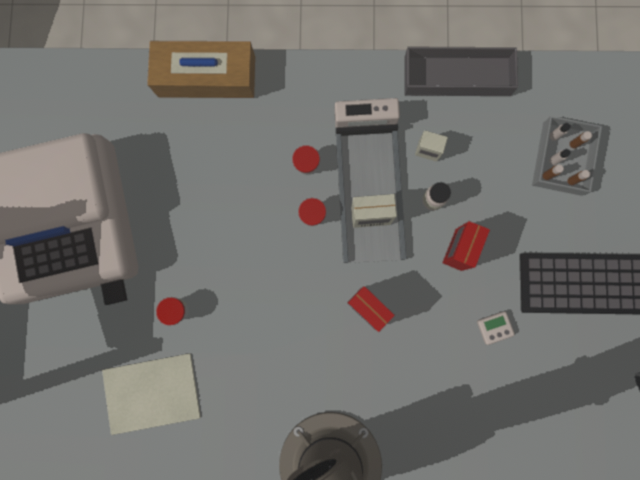

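Candidates for the carton, in the top view: the white tall one on the plate (375,208); two red ones at (371,309) and (467,246), which are decoys; and the small white carton at (432,145), a bystander off the plate. I choose (375,208), which matches the scene view at (283,268). Next: measure it and check it in one crop.

Run:
```python
from h import *
D=np.load("top0.npz");im,P=D["im"],D["P"];z=P[...,2]
win=np.zeros(z.shape,bool);win[90:275,325:412]=1
# desk height check
print("desk z",np.nanmedian(z[300:350,220:300]))
def rect(m,l):
    m=cv2.morphologyEx(m.astype(np.uint8),cv2.MORPH_OPEN,np.ones((2,2)))
    p=P[m>0][:,:2].astype(np.float32)*1000
    c,s,a=cv2.minAreaRect(p);print(l,len(p),np.round(c,1),np.round(s,1),round(a,1),"z",np.median(z[m>0]).round(4)); return p
rail=win&(abs(z-.024)<.007)
p=rect(rail,"rails")
# two rails by y
u=p[:,1];mid=(u.min()+u.max())/2
for q in(p[u<mid-35],p[u>mid+35]):
    vx,vy,x0,y0=cv2.fitLine(q,cv2.DIST_HUBER,0,.01,.01).ravel();k=vy/vx
    print("rail line yaw",np.arctan(k).round(4),"y at x=",[(x,round(float(y0+k*(x-x0)),1)) for x in(500,650,800)],"xr",np.percentile(q[:,0],[0,1,99,100]).round(1))
h=rect(win&(abs(z-.089)<.008),"head")
c=rect(win&(abs(z-.144)<.008),"carton top")
b=np.round(cv2.boxPoints(cv2.minAreaRect(c)),1);print(b.tolist())
for l,(r0,r1,c0,c1) in dict(redA=(285,335,345,398),redB=(215,275,440,492),small=(130,160,415,450),can=(178,212,422,455),cupb=(195,226,296,328),cupa=(143,175,290,322)).items():
    s=P[r0:r1,c0:c1].reshape(-1,3);s=s[s[:,2]>.05];print(l,(s.min(0)*1000).round(),(s.max(0)*1000).round())
S=np.load("scene0.npz")["im"];a=cv2.resize(S[180:390,180:390],(560,560));t=cv2.resize(im[90:340,330:410],(190,560))
cv2.imwrite("pics/crop.png",np.hstack([a,t]))
```

```text
desk z 0.00032627415271679894
rails 1348 [671.4 -79.5] [166.6 430.5] 83.8 z nanTraceback (most recent call last):
  File "<stdin>", line 15, in <module>
cv2.error: OpenCV(4.12.0) /io/opencv/modules/imgproc/src/linefit.cpp:50: error: (-215:Assertion failed) count > 0 in function 'fitLine2D_wods'
```

```bash
cat > meas.py <<'E'
from h import *
def rect(P,m,l):
    m=(cv2.morphologyEx(m.astype(np.uint8),cv2.MORPH_OPEN,np.ones((3,3)))>0)&m
    p=P[m][:,:2].astype(np.float32)*1000
    R=cv2.minAreaRect(p);print(l,len(p),np.round(cv2.boxPoints(R)).tolist(),np.round(R[1],1),"z",np.median(P[m][:,2]).round(4)); return p
E
python3 - <<'E'
from meas import *
D=np.load("top0.npz");im,P=D["im"],D["P"];z=P[...,2]
win=np.zeros(z.shape,bool);win[90:275,325:412]=1
p=rect(P,win&(abs(z-.024)<.007),"rails")
mid=np.median(P[win&(abs(z-.144)<.01)][:,1])*1000;print(mid)
u=p[:,1]
for q in(p[u<mid-48],p[u>mid+48]):
    vx,vy,x0,y0=cv2.fitLine(q,cv2.DIST_HUBER,0,.01,.01).ravel();k=vy/vx
    print("rail yaw",np.arctan(k).round(4),[(x,round(float(y0+k*(x-x0)),1)) for x in(500,650,800)],"xr",np.percentile(q[:,0],[0,1,99,100]).round(1),len(q))
rect(P,win&(abs(z-.089)<.008),"head")
rect(P,win&(abs(z-.044)<.006),"stop")
rect(P,win&(abs(z-.144)<.008),"carton top")
for l,(r0,r1,c0,c1) in dict(redA=(285,335,345,398),redB=(215,275,440,492),small=(130,160,415,450),can=(178,212,422,455),cupb=(195,226,296,328),cupa=(143,175,290,322)).items():
    s=P[r0:r1,c0:c1].reshape(-1,3);s=s[s[:,2]>.05];print(l,(s.min(0)*1000).round(),(s.max(0)*1000).round())
S=np.load("scene0.npz")["im"];a=cv2.resize(S[180:390,180:390],(560,560));t=cv2.resize(im[90:340,330:410],(190,560))
cv2.imwrite("pics/crop.png",np.hstack([a,t]))
E
```

```text
rails 1278 [[462.0, -23.0], [472.0, -172.0], [782.0, -150.0], [771.0, -2.0]] [310.2 148.5] z 0.024
-88.2238235776664
rail yaw 0.0689 [(500, -162.7), (650, -152.4), (800, -142.0)] xr [471.7 474.3 776.9 781.1] 652
rail yaw 0.069 [(500, -26.8), (650, -16.5), (800, -6.1)] xr [462.7 465.1 768.4 772. ] 626
head 1305 [[778.0, -2.0], [789.0, -149.0], [841.0, -145.0], [830.0, 2.0]] [ 51.8 147.5] z 0.089
stop 279 [[768.0, -4.0], [778.0, -142.0], [792.0, -141.0], [782.0, -3.0]] [ 14.1 138.1] z 0.0441
carton top 961 [[544.0, -46.0], [552.0, -136.0], [603.0, -131.0], [595.0, -41.0]] [51.  90.1] z 0.1442
redA [ 308. -130.   52.] [402. -34. 147.]
redB [ 446. -336.   50.] [ 546. -257.  150.]
small [ 709. -256.   50.] [ 762. -194.   93.]
can [ 589. -260.   50.] [ 638. -211.  111.]
cupb [542.  19.  52.] [605.  81.  78.]
cupa [665.  35.  55.] [730.  98.  77.]
```

View pics/crop.png

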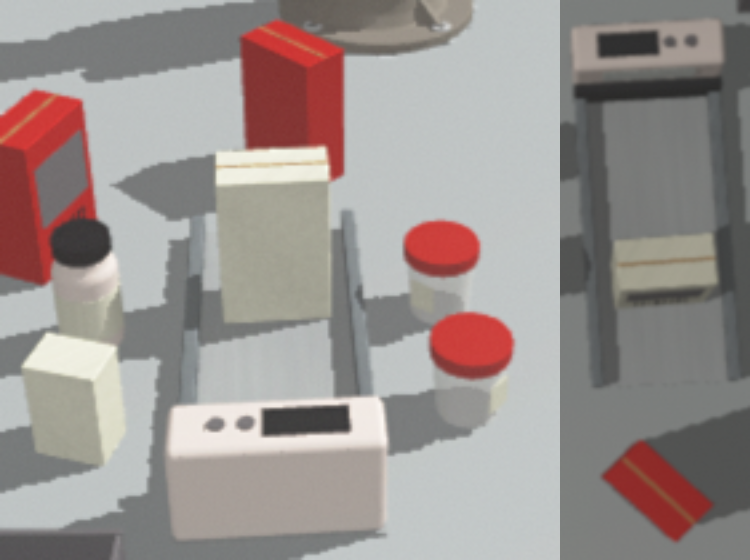

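The crop shows the white carton upright between the rails: plain back at (275,230) in the left part, label towards the robot. The reds at (290,100) and (45,190) and the small carton at (75,400) are excluded.

Measured sizes agree with those given: top 51 x 90 mm at z 144, rails 310 x 148.5 mm. The reader's yaw is 3.95°, its origin (637,-86) mm, and the carton's centre is at bay x -63, y 1. Now I move over the open end at a safe height.

Call:
servo_tool([
  [0,0,-1.2,16.4,35.4,0,0.6],
  [0,0,-2.4,32.8,70.8,0,0.6],
  [0,0,-3.6,49.2,106.2,0,0.6],
  [0,0,-4.8,65.6,141.6,0,0.6],
  [0,0,-6,82,177,0,0.6],
])

```text
clock: 0.52
tcp_pos: [0.3331, -0.4477, 0.2309]
orientation: [-3.111, -0.43, 0.001]
contact_force: [0.5, -0.3, -0.2]
grip_width: 0.0341
gripper_force: 0.0
```

Call:
servo_tool([
  [0,0,-1.2,16.4,35.4,0,0.6],
  [0,0,-2.4,32.8,70.8,0,0.6],
  [0,0,-3.6,49.2,106.2,0,0.6],
  [0,0,-4.8,65.6,141.6,0,0.6],
  [0,0,-6,82,177,0,0.6],
])

```text
clock: 0.93
tcp_pos: [0.415, -0.2707, 0.2312]
orientation: [-3.13, -0.267, 0.001]
contact_force: [1.3, 0.0, 0.6]
grip_width: 0.0344
gripper_force: 0.0
```

Call:
servo_tool([
  [0,0,-1.2,16.4,35.4,0,0.6],
  [0,0,-2.4,32.8,70.8,0,0.6],
  [0,0,-3.6,49.2,106.2,0,0.6],
  [0,0,-4.8,65.6,141.6,0,0.6],
  [0,0,-6,82,177,0,0.6],
])

```text
clock: 1.35
tcp_pos: [0.4971, -0.0938, 0.2312]
orientation: [3.14, 0.103, -0.0]
contact_force: [0.1, -0.3, -0.4]
grip_width: 0.0342
gripper_force: 0.0
```

Call:
servo_tool([
  [0,0,0,0,0,0,0.6],
  [0,0,0,0,0,0,0.6],
])

```text
clock: 1.52
tcp_pos: [0.4974, -0.093, 0.2311]
orientation: [-3.139, -0.113, 0.001]
contact_force: [-0.5, -1.1, -0.4]
grip_width: 0.0341
gripper_force: 0.0
```

Call:
servo_tool([
  [0,0,0,0,0,-30,0.6],
  [0,0,0,0,0,-60,0.6],
  [0,0,0,0,0,-90,0.6],
  [0,0,0,0,0,-116,0.6],
  [0,0,0,0,0,-116,0.6],
])

```text
clock: 1.93
tcp_pos: [0.4925, -0.097, 0.1107]
orientation: [-3.139, -0.102, 0.015]
contact_force: [-0.5, 0.0, -0.5]
grip_width: 0.0341
gripper_force: 0.0
```

Call:
servo_tool([
  [0,0,0,8,0.5,0,0.6],
  [0,0,0,16,1,0,0.6],
  [0,0,0,24,1.5,0,0.6],
  [0,0,0,32,2,0,0.6],
  [0,0,0,40,2.7,0,0.6],
])

```text
clock: 2.35
tcp_pos: [0.5388, -0.0931, 0.1167]
orientation: [3.139, 0.104, 0.004]
contact_force: [0.1, -0.2, 0.6]
grip_width: 0.0345
gripper_force: 0.1
```

Call:
servo_tool([
  [0,0,0,5,0.3,0,0.6],
  [0,0,0,10,0.7,0,0.6],
  [0,0,0,15,1,0,0.6],
  [0,0,0,20,1.4,0,0.6],
  [0,0,0,25,1.7,0,0.6],
])

```text
clock: 2.77
tcp_pos: [0.5622, -0.0912, 0.1153]
orientation: [3.14, 0.105, -0.0]
contact_force: [-0.1, 0.1, 0.3]
grip_width: 0.0344
gripper_force: 0.2
```

Call:
servo_tool([
  [0,0,0,5,0.3,0,0.6],
  [0,0,0,10,0.7,0,0.6],
  [0,0,0,15,1,0,0.6],
  [0,0,0,20,1.4,0,0.6],
  [0,0,0,25,1.7,0,0.6],
])

```text
clock: 3.18
tcp_pos: [0.5874, -0.0895, 0.1153]
orientation: [3.14, 0.105, 0.0]
contact_force: [-0.0, -0.7, 0.3]
grip_width: 0.0339
gripper_force: 0.0
```

Run:
```python
from h import *
im,P=cloud("scene");cv2.imwrite("pics/s1.png",im[150:400,150:450])
```

```text
(no output)
```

View pics/s1.png

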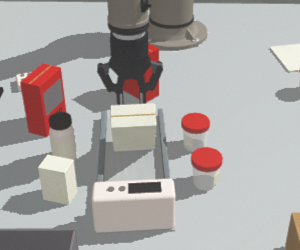

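The crop shows the fingers behind the carton's top at (133,108), with the carton leaning towards the head. I keep pushing.

Call:
servo_tool([
  [0,0,0,5,0.3,0,0.6],
  [0,0,0,10,0.7,0,0.6],
  [0,0,0,10,0.7,0,0.6],
  [0,0,0,10,0.7,0,0.6],
  [0,0,0,10,0.7,0,0.6],
])

```text
clock: 3.65
tcp_pos: [0.5967, -0.0889, 0.1152]
orientation: [3.14, 0.105, -0.001]
contact_force: [-0.3, 0.6, 0.1]
grip_width: 0.0343
gripper_force: 0.0
```

Call:
servo_tool([
  [0,0,0,0,0,0,0.6],
  [0,0,0,0,0,0,0.6],
  [0,0,0,0,0,0,0.6],
])

```text
clock: 3.9
tcp_pos: [0.5967, -0.0889, 0.1154]
orientation: [3.14, 0.104, -0.0]
contact_force: [0.4, -0.5, 0.5]
grip_width: 0.0338
gripper_force: 0.0
```

Run:
```python
from meas import *
im,P=cloud("top");z=P[...,2];x,y=P[...,0],P[...,1]
w=(x>.5)&(x<.77)&(y<-.025)&(y>-.155)
rect(P,w&(abs(z-.054)<.008),"lying")
im,P=cloud("scene");cv2.imwrite("pics/s2.png",im[150:400,150:450])
```

```text
lying 333 [[636.0, -36.0], [638.0, -56.0], [738.0, -49.0], [736.0, -29.0]] [99.9 19.6] z 0.054
```

View pics/s2.png

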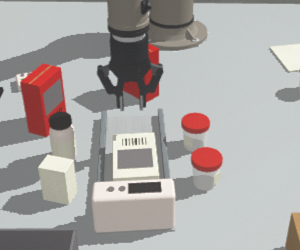

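The carton now lies label-up between the rails at (135,155), with a gap to the stop. The measured top end is at x 737, about 38 mm short. I back off, go down behind it and remeasure.

Call:
servo_tool([
  [0,0,0,-23,-1.6,0,0.6],
  [0,0,0,-46,-3.2,0,0.6],
  [0,0,0,-46,-3.2,-30,0.6],
  [0,0,0,-46,-3.2,-60,0.6],
  [0,0,0,-46,-3.2,-85,0.6],
])

```text
clock: 4.42
tcp_pos: [0.5506, -0.0923, 0.0295]
orientation: [3.14, 0.104, 0.001]
contact_force: [-0.4, 0.5, 0.5]
grip_width: 0.034
gripper_force: 0.0
```

Run:
```python
from meas import *
for n in("top","scene"):
    im,P=cloud(n);z=P[...,2];x,y=P[...,0],P[...,1]
    w=(x>.57)&(x<.77)&(y<-.025)&(y>-.155)
    rect(P,w&(abs(z-.054)<.008),n)
```

```text
top 1448 [[597.0, -41.0], [605.0, -130.0], [744.0, -118.0], [737.0, -29.0]] [139.8  90. ] z 0.0544
scene 1975 [[596.0, -42.0], [604.0, -129.0], [747.0, -117.0], [739.0, -29.0]] [143.5  88. ] z 0.0533
```

Both views agree: the carton measures 140 x 90 mm at z 54, 0.017 rad from the rails, 3 mm off centre and 36 mm short of the stop. I push along the rails.

Call:
servo_tool([
  [0,0,0,10,2.5,0,0.6],
  [0,0,0,20,3.2,0,0.6],
  [0,0,0,28,3.8,0,0.6],
  [0,0,0,34,4.2,0,0.6],
  [0,0,0,40,4.6,0,0.6],
])

```text
clock: 4.93
tcp_pos: [0.5922, -0.0873, 0.0314]
orientation: [3.14, 0.105, 0.002]
contact_force: [-3.2, -0.0, 2.1]
grip_width: 0.0346
gripper_force: 1.4
```

Call:
servo_tool([
  [0,0,0,5,0.3,0,0.6],
  [0,0,0,10,0.7,0,0.6],
  [0,0,0,15,1,0,0.6],
  [0,0,0,20,1.4,0,0.6],
  [0,0,0,25,1.7,0,0.6],
])

```text
clock: 5.35
tcp_pos: [0.616, -0.0859, 0.0303]
orientation: [3.14, 0.104, -0.001]
contact_force: [-3.7, -1.0, 2.3]
grip_width: 0.0336
gripper_force: 1.5
```

Call:
servo_tool([
  [0,0,0,2,0.1,0,0.6],
  [0,0,0,4,0.3,0,0.6],
  [0,0,0,6,0.4,0,0.6],
])

```text
clock: 5.6
tcp_pos: [0.6218, -0.0854, 0.0302]
orientation: [3.14, 0.104, -0.001]
contact_force: [-2.8, 0.5, 1.7]
grip_width: 0.0344
gripper_force: 1.3
```

Steady sliding at about 3 N. I creep on until the force rises.

Call:
servo_tool([
  [0,0,0,1,0.1,0,0.6],
  [0,0,0,2,0.1,0,0.6],
  [0,0,0,3,0.2,0,0.6],
  [0,0,0,3,0.2,0,0.6],
])

```text
clock: 5.93
tcp_pos: [0.6241, -0.0852, 0.0302]
orientation: [3.14, 0.105, -0.003]
contact_force: [-4.2, -0.2, 3.2]
grip_width: 0.0338
gripper_force: 2.3
```

Run:
```python
from meas import *
im,P=cloud("top");z=P[...,2];x,y=P[...,0],P[...,1]
w=(x>.60)&(x<.80)&(y<-.025)&(y>-.155)
rect(P,w&(abs(z-.0535)<.006),"top")
```

```text
top 425 [[647.0, -33.0], [647.0, -120.0], [776.0, -119.0], [776.0, -32.0]] [128.9  87.3] z 0.054
```

Call:
servo_tool([
  [0,0,0,1,0.1,0,0.6],
  [0,0,0,2,0.1,0,0.6],
  [0,0,0,2,0.1,0,0.6],
])

```text
clock: 6.23
tcp_pos: [0.6241, -0.0853, 0.0299]
orientation: [3.14, 0.104, -0.009]
contact_force: [-10.4, -0.9, 8.1]
grip_width: 0.0345
gripper_force: 5.3
```

Call:
servo_tool([
  [0,0,0,1,0.1,0,0.6],
  [0,0,0,2,0.1,0,0.6],
  [0,0,0,2,0.1,0,0.6],
])

```text
clock: 6.48
tcp_pos: [0.6241, -0.0853, 0.0296]
orientation: [3.14, 0.104, -0.015]
contact_force: [-15.6, 0.2, 10.4]
grip_width: 0.0338
gripper_force: 7.9
```

The TCP has stopped and the force has risen to 16 N, so the carton is against the stop. I back off and check.

Call:
servo_tool([
  [0,0,0,-3,-0.2,0,0.6],
  [0,0,0,-8,-0.5,0,0.6],
  [0,0,0,-25,-1.7,0,0.6],
  [0,0,0,-50,-3.4,0,0.6],
  [0,0,0,-80,-5.5,0,0.6],
])

```text
clock: 6.9
tcp_pos: [0.5508, -0.09, 0.0309]
orientation: [-3.139, -0.106, -0.008]
contact_force: [-1.0, -0.2, 0.9]
grip_width: 0.0342
gripper_force: 0.0
```

Call:
servo_tool([
  [0,0,0,0,0,40,0.6],
  [0,0,0,0,0,80,0.6],
  [0,0,0,-15,0,120,0.6],
  [0,0,0,-30,0,150,0.6],
  [0,0,0,-30,0,150,0.6],
])

```text
clock: 7.32
tcp_pos: [0.5215, -0.0909, 0.1871]
orientation: [3.138, 0.104, 0.018]
contact_force: [0.3, 0.2, 0.0]
grip_width: 0.0339
gripper_force: 0.0
```

Run:
```python
from meas import *
for n in("top","scene"):
    im,P=cloud(n);z=P[...,2];x,y=P[...,0],P[...,1]
    w=(x>.60)&(x<.80)&(y<-.02)&(y>-.155)
    rect(P,w&(abs(z-.054)<.004),n)
    cv2.imwrite(f"pics/{n}3.png",im)
print(r.get_obs()["contact_force"])
a=cv2.imread("pics/top3.png")[85:275,320:460];cv2.imwrite("pics/f.png",cv2.resize(a,None,fx=3,fy=3))
```

```text
top 1043 [[632.0, -39.0], [638.0, -128.0], [778.0, -119.0], [772.0, -29.0]] [140.2  89.9] z 0.0542
scene 1631 [[631.0, -39.0], [637.0, -128.0], [756.0, -121.0], [750.0, -32.0]] [119.2  89.8] z 0.0535
[0.14169608 0.10559263 0.25718898]
```

View pics/f.png

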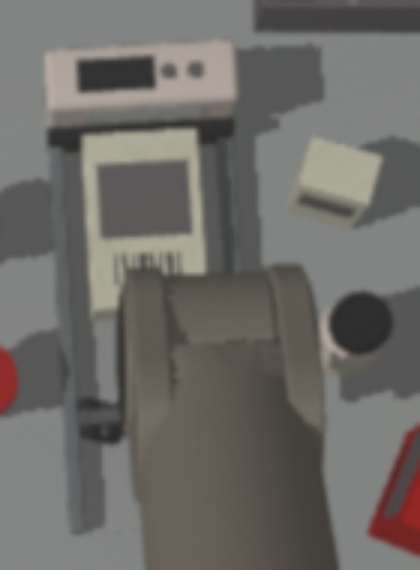

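The carton lies flat, label up, at (145,215), against the stop edge at y≈130. Its top end measures x 775 against the stop at 776, its yaw is 0.066 against the reader's 0.069, and the bystanders in view stand where they were. I hand in.

```bash
python3 -c "
from bench import r
print(r.hand_in())"
```

```text
the job is handed in; nothing more can be done
None
```

The job is handed in at about 7.5 s: the carton was tipped label-up and pushed home. By my last measurement it is within about 2 mm of the stop and square to within 0.01 rad. The robot is clear of everything, and no verdict came back.

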